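# Release the draw latch of the small transport case

### The arm

A 7-joint arm with a two-finger parallel gripper is mounted at the origin on a cart in front of the work surface, level with it; the furniture and walls round the work are solid. World frame = base frame: x ahead of the robot, y to its left, z up, the work surface at z = 0. Lengths are in mm, angles in rad, forces in N, time in s.
With the tool pointing down it reaches from about 425 to 925 mm from the base axis. Payload 6.8 kg.
Tool frame: the origin (TCP) lies on the mounting face of the last link; the fingertips stand 182 mm ahead of it and the grasp point (between the pads) lies 163 mm ahead of it; y points along the fingers, z is the direction in which the jaws open and shut, and the axes are right-handed (so a half turn about y gives the same grasp; the last joint's range is limited). The gripper opens to 88 mm and grips with 3 to 60 N. Pads are 20 mm wide; open, the fingers measure 115 mm over their backs; the gripper's body (75 mm by 178 mm) begins 61 mm behind the grasp point.
Start: joints at [-1.316, 0.477, 0.022, 1.555, -0.011, 1.109, -0.083], TCP at [239.551, 631.077, 404.664] pointing down, gripper open.
Joint ranges: [-2.96, 2.96], [-0.34, 2.1], [-1.41, 1.46], [0.24, 2.44], [-1.37, 4.51], [0.17, 1.92], [-2.96, 2.96]. Speed limits (rad/s): [2.39, 2.39, 3.14, 3.14, 3.14, 3.14, 3.14].

### API

Orientations are given as [roll, pitch, yaw] about the fixed x, y, z axes, in that order (R = Rz(yaw) Ry(pitch) Rx(roll)).
In Python, from cell import move_ptp, move_straight, set_joints, grip, dwell, ik, state, camera, get_calibration, PlanningError, close_job, regions_of, pinpoint gives the robot as it stands. Calls block until the motion is done:
- move_ptp(position, orientation): joint-space move of the TCP to a pose.
- move_straight(position, ori=None, velocity=150, threshold=None): straight line of the TCP; ori=None keeps the orientation; velocity is the mean speed in mm/s. With threshold (N) it stops when the force on the tool has changed by that much, and returns True; else False.
- set_joints(angles): joint-space move.
- grip(opening, grasp_force=None): finger opening in mm; grasp_force is the grip in N (None keeps the last); returns when the fingers have stopped.
- dwell(seconds).
- ik(position, orientation): joint angles nearest the present ones, or None.
- state(): the state.
- camera(name): name is "scene" or "top"; returns the picture (420x560x3 uint8, red, green, blue); there is no depth.
- get_calibration(name): a dict with "mtx" (3x3 intrinsics, pixels), "T" (4x4, takes a point from camera to world coordinates). Camera axes: x right, y down, z forward; pixel columns grow to the right and rows downward; lengths in mm; the calibration is good to about 2 mm. A picture is of the moment at which its call begins. get_calibration takes no time and is no camera call.
A pose or a line that the arm cannot do raises PlanningError and nothing moves.
- close_job(): hands the job in, once; it reports no verdict.
Trained networks look in the newest picture that a camera, given by its name, has taken for a name from the list of things; names that differ only in an ending like _2 or _b are one class to them, and where a whole thing is asked for, a point or a joint stands for the part that bears it (a point fixed in the world has none). Each returns a list of dicts, best first, with "conf" (0 to 1); they miss things now and then, are a little off and sometimes report something else, mostly with a low value. They report only what shows in the picture. A call takes as long as a camera call.
- regions_of(camera, query): "mask" (420x560 bool, what is visible of it) and "centre" ([column, row] in pixels, amid what is visible of it).
- pinpoint(camera, query): "centre" ([column, row] in pixels: a listed point, or the origin of a listed thing).
The state is a dict: "time_s": time; "qpos": joint angles; "qd": joint speeds; "joint_torque": joint torques, N m; "tool_pos": TCP position; "tool_rot": TCP orientation; "ft_force": force on the tool from outside, world axes, zero at the start; "torque": the same for the moment, N m; "opening": finger opening in mm.
Only numpy, scipy, OpenCV 4.12 (cv2) and the standard library are available. Lean on these libraries where they do the work, as an engineer would, in place of code of your own. Each camera call takes 0.05 s, during which the arm holds its last target. There are 200 camera calls.

### The job

Two grey transport cases stand on the bench, each held shut by a steel draw latch with a black thumb tab. On the smaller case, lift the latch lever up past centre so that it swings over, the wire hook slips off its keeper and the latch stays open. Leave the latch of the larger case closed.

Things in the scene. Friction and masses are not known exactly. Their poses are not given: they have to be found in the camera images.
- small_case: The smaller grey case, 150 (x) x 140 (y) x 85 mm high, fixed to the bench. Origin: centre of its underside; x points from its front edge (robot side) to its back, z up. Latch on the front part of the flat top, midway across: hinge pin parallel to y at x = -40, z = 99 mm in this frame. The closed lever's black tab points to the front and overhangs the front edge.
- small_tab (a point): Centre of the small case's thumb tab: black block 36 mm long (along the lever), 22 wide (case y), 10 thick; its sides can be pinched, its underside is 21 mm above the case top. Closed it lies 61 mm in front of and 12 mm above the hinge pin: x = -101, z = 111 mm in the case's frame. It swings with the lever on a 62 mm arc about the pin; its axes turn with it (closed: parallel to the case's).
- small_latch (a joint): Angle of the small case's lever: 0 closed (tab to the front), growing as the tab is lifted up and over to the back; stop at 2.3 rad. About 4 N at the tab lifts it. Centre is at 0.45 rad: below it the spring pulls the lever shut, beyond it drives it on; let go, it rests open at about 2.2 rad, tab up and leaning back, hook off its keeper (off from about 1.7).
- large_latch (a joint): The same lever on the larger case (180 x 190 x 105 mm, same grey plastic, same latch, also fixed to the bench; may stand to the left or right of the small one): 0 closed, must stay closed.

How it is judged (in metres and radians):
At the end, for the whole second after the job is handed in: The small case's latch lever stands open by itself, more than 1.8 rad from closed, its hook off the keeper; the large case's lever is closed (less than 0.25 rad) (value of joint small_latch above 1.8 rad and value of joint large_latch below 0.25 rad); the robot touches nothing.
It fails at once if the larger case's latch is lifted (more than 0.3 rad) (value of joint large_latch above 0.3 rad).
It also fails if it takes over 30 s, if anything falls off the work surface, if the arm or the gripper's body presses on something with over 40 N, if the wrist force passes 120 N, or if a joint passes its speed limit or range.

## Working session

There is one attempt and no reset: what is moved stays moved. The work goes in short steps, each a Python script; the robot and the scene stay as the last script left them, time stands still between calls to the robot, and variables do not carry over. Pictures are saved under pics/ and viewed, about 8 in all and at most 12, crops included, and the job is handed in when it is done.

```bash
mkdir -p pics; ls; python3 - <<'E'
from cell import *
import cv2,numpy as np
for c in("scene","top"):
    im=camera(c); cv2.imwrite(f"pics/{c}0.png",im[:,:,::-1])
    K=get_calibration(c);print(c,K["mtx"].tolist(),np.round(K["T"],3).tolist())
    for q in("small_tab","small_case"):
        print(q,[(np.round(d["centre"],1).tolist(),round(d["conf"],2)) for d in pinpoint(c,q)])
        print(q,[(np.round(d["centre"],1).tolist(),round(d["conf"],2),int(d["mask"].sum())) for d in regions_of(c,q)])
s=state();print(s["time_s"],s["tool_rot"],s["tool_pos"])
E
```

```text
pics
scene [[393.21620583487777, 0.0, 278.74359822576344], [0.0, 393.21620583487777, 212.779755149812], [0.0, 0.0, 1.0]] [[0.858, -0.409, 0.311, 244.782], [-0.514, -0.662, 0.545, -319.844], [-0.017, -0.628, -0.778, 769.886], [0.0, 0.0, 0.0, 1.0]]
small_tab [([293.8, 244.0], 0.69)]
small_tab [([299.2, 242.8], 0.58, 364)]
small_case [([332.8, 262.6], 0.69)]
small_case [([337.5, 251.2], 0.72, 5157)]
top [[394.1178535856726, 0.0, 276.8786522806003], [0.0, 394.1178535856726, 213.7961723902806], [0.0, 0.0, 1.0]] [[0.017, -0.99, 0.143, 369.15], [-1.0, -0.018, -0.004, 118.742], [0.006, -0.143, -0.99, 938.171], [0.0, 0.0, 0.0, 1.0]]
small_tab [([301.1, 216.8], 0.78)]
small_tab [([303.5, 203.5], 0.75, 415)]
small_case [([311.3, 183.6], 0.62)]
small_case [([311.4, 178.6], 0.74, 4563)]
0.5 [-1.57088728e+00  9.02463094e-06 -3.62873118e-01] [239.57695486 631.02855275 404.63416696]
```

View pics/scene0.png

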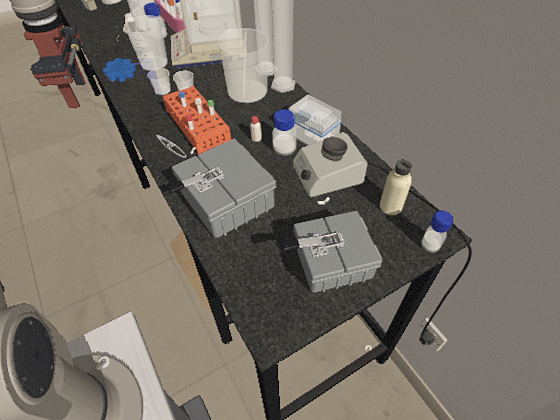

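View pics/top0.png

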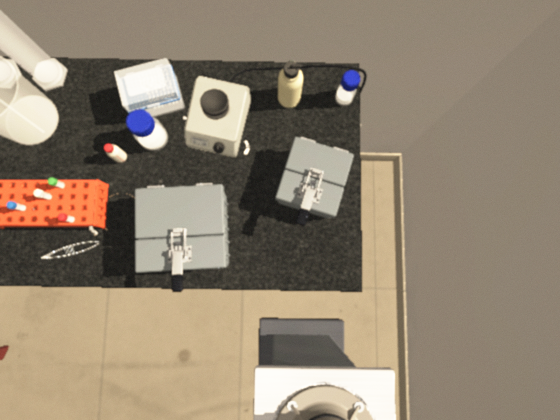

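The small case is on the right: in the top image it is at about (315,178), with its tab at about (304,214). The large case is on the left, with its tab at about (178,283). Next I'll fit the small case's pose.

```bash
cat > h.py <<'E'
from cell import *
import cv2,numpy as np
from scipy.optimize import minimize
CAL={c:get_calibration(c) for c in("scene","top")}
def proj(c,P):
    W=np.linalg.inv(CAL[c]["T"]);q=np.atleast_2d(P)@W[:3,:3].T+W[:3,3]
    q=q@CAL[c]["mtx"].T;return q[:,:2]/q[:,2:]
def toW(p,P):
    x,y,a=p;P=np.atleast_2d(P).astype(float);c,s=np.cos(a),np.sin(a)
    return P@np.array([[c,s,0],[-s,c,0],[0,0,1]])+[x,y,0]
BOX=np.array([[i,j,k] for i in(-75,75) for j in(-70,70) for k in(0,85)],float)
TAB=lambda:np.array([[-101+i*18,j*11,111+k*5] for i in(-1,1) for j in(-1,1) for k in(-1,1)],float)
E
python3 - <<'E'
from h import *
M={};pp={}
for c in CAL:
    im=camera(c)
    m=regions_of(c,"small_case")[0]["mask"].astype(np.uint8);M[c]=m
    pp[c]=(pinpoint(c,"small_tab")[0]["centre"],pinpoint(c,"small_case")[0]["centre"])
S=4
big={c:cv2.resize(m,None,fx=S,fy=S,interpolation=cv2.INTER_NEAREST) for c,m in M.items()}
def cost(p):
    e=0
    for c in CAL:
        h=cv2.convexHull(((proj(c,toW(p,BOX))+.5)*S).astype(np.float32)).round().astype(int)
        r=np.zeros_like(big[c]);cv2.fillConvexPoly(r,h,1)
        e+=1-(r&big[c]).sum()/(r|big[c]).sum()
        t=proj(c,toW(p,[[-101,0,111]]))[0];e+=2e-4*min(np.sum((t-pp[c][0])**2),100)
    return e
best=min((minimize(cost,[x0,y0,a],method="Nelder-Mead",options=dict(initial_simplex=np.array([x0,y0,a])+np.array([[0,0,0],[20,0,0],[0,20,0],[0,0,.15]]))) for x0,y0,a in[(520,30,-.25),(540,30,-.4),(520,30,.1)]),key=lambda r:r.fun)
p=best.x;print(p,best.fun)
for c in CAL:print(c,pp[c],proj(c,toW(p,[[-101,0,111],[0,0,0]])))
np.save("p.npy",p)
o=[]
for c in CAL:
    im=camera(c)[:,:,::-1].copy();u=proj(c,toW(p,[[0,0,85]]))[0].astype(int)-[60,55]
    u=np.maximum(u,0);k=cv2.resize(im[u[1]:u[1]+110,u[0]:u[0]+120],None,fx=3.3,fy=4/1.2)
    f=lambda P:((proj(c,toW(p,P))+.5-u)*3.3).astype(int)
    for B,col in((BOX,(0,255,0)),(TAB(),(0,0,255))):
        q=f(B)
        for i in range(8):
            for b in(1,2,4):
                if not i&b:cv2.line(k,tuple(map(int,q[i])),tuple(map(int,q[i|b])),col,1)
    o.append(k)
cv2.imwrite("pics/fit.png",np.hstack(o))
E
```

```text
[ 5.83921896e+02  3.41765030e+01 -2.77989513e-01] 0.16583464160799655
scene ([292.3, 248.5], [335.3, 261.5]) [[289.98863324 243.18988669]
 [332.27532827 260.88888663]]
top ([299.7, 215.7], [308.9, 183.9]) [[302.18036529 215.22075267]
 [310.70186019 182.29654063]]
```

View pics/fit.png

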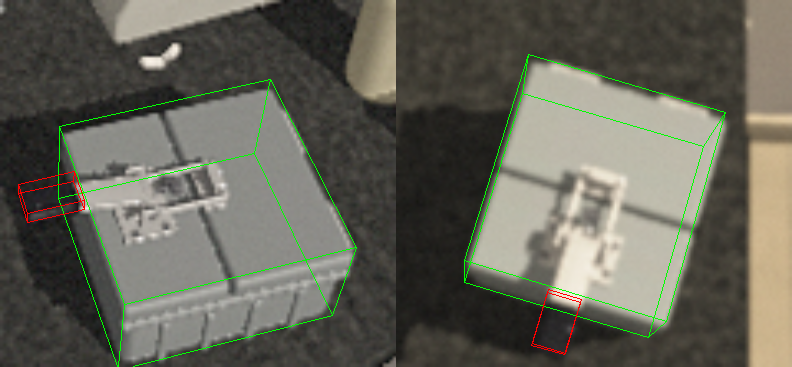

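The fitted box and tab outlines match the picture to within about 3 mm. The tab shows at about (300,216) in the top image. Next: hover over the tab, descend and pinch it gently.

```bash
cat >> h.py <<'E'
def tcp(p,th,dx=-2):
    a=0.1942+th;P=[-40-62.2*np.cos(a)+dx,0,99+62.2*np.sin(a)]
    w=toW(p,P)[0];return w+[0,0,163]
def sh(t=""):
    s=state();print(t,round(s["time_s"],2),np.round(s["tool_pos"],1),"F",np.round(s["ft_force"],1),"op",round(s["opening"],1))
E
python3 - <<'E'
from h import *
p=np.load("p.npy");ori=[-np.pi/2,0,p[2]]
g=tcp(p,0);print(g)
move_ptp(g+[0,0,120],ori);sh("hover")
print(move_straight(g,velocity=120,threshold=12));sh("down")
cv2.imwrite("pics/down.png",np.hstack([cv2.resize(camera("scene")[150:350,200:400,::-1],None,fx=2,fy=2),cv2.resize(camera("top")[120:320,200:400,::-1],None,fx=2,fy=2)]))
grip(10,12);sh("grip")
E
```

```text
[484.84655278  62.45051074 274.00345769]
hover 3.22 [485.   63.4 394. ] F [ 0.3 -0.4  0.6] op 87.9
False
down 4.37 [485.2  62.5 274.5] F [ 0.1 -0.5  0.2] op 88.1
grip 5.49 [484.5  61.  273.9] F [-1.5 -4.7  2. ] op 21.9
```

View pics/down.png

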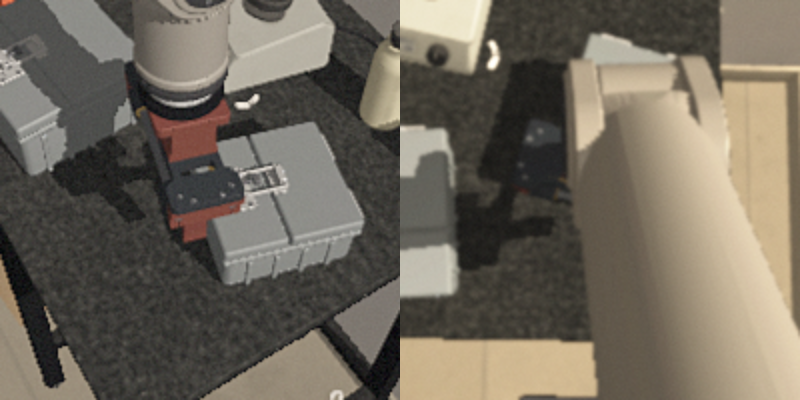

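The image shows the fingers straddling the tab in front of the small case, at about (190,200) in the left crop. The opening of 21.9 mm matches the tab's width, so I'll swing it along the arc.

```bash
python3 - <<'E'
from h import *
p=np.load("p.npy")
grip(10,25)
c=toW(p,[-1,0,0])[0]-toW(p,[0,0,0])[0]
off=np.array([0,0,0]) 
for th in np.arange(.15,1.36,.15):
    move_straight(tcp(p,th)+[0,-.7,0],velocity=60);sh(round(th,2))
    F=state()["ft_force"]
    if np.linalg.norm(F)>45: print("high");break
E
```

```text
0.15 6.02 [486.7  60.2 283. ] F [-1.9 -5.1 -1.3] op 21.5
0.3 6.33 [490.4  59.2 291.8] F [-3.2 -5.7 -0.8] op 21.7
0.45 6.63 [495.3  57.7 299.8] F [-4.8 -5.7  0.1] op 21.6
0.6 6.94 [501.3  56.  306.9] F [-5.  -5.9  1.7] op 21.5
0.75 7.25 [508.2  53.9 313. ] F [-4.4 -6.   2.5] op 21.9
0.9 7.56 [515.8  51.7 317.9] F [-4.7 -7.   1.3] op 21.8
1.05 7.87 [524.2  49.2 321.6] F [-3.8 -6.5  1.8] op 21.7
1.2 8.18 [533.   46.7 324. ] F [-3.9 -6.6  1.2] op 21.9
1.35 8.48 [542.1  44.  325.1] F [-3.2 -7.2  1.4] op 21.5
```

The tab is still held well past centre. I'll release it, retreat and look.

```bash
python3 - <<'E'
from h import *
grip(88);dwell(.3);sh("open")
t=np.array(state()["tool_pos"]);move_straight(t+[0,0,110],velocity=200)
move_ptp([350,330,440],[-np.pi/2,0,0]) if ik([350,330,440],[-np.pi/2,0,0]) is not None else print("noik")
sh("away")
p=np.load("p.npy")
a=camera("scene");b=camera("top")
for c in CAL:
    r=pinpoint(c,"small_tab");print(c,[(np.round(d["centre"],1),round(d["conf"],2)) for d in r])
    for th in(0,1.35,2.0,2.2):print(th,proj(c,tcp(p,th,0)-[0,0,163])[0].round(1))
cv2.imwrite("pics/end.png",np.hstack([cv2.resize(a[120:320,160:400,::-1],None,fx=1.667,fy=2),cv2.resize(b[110:310,120:380,::-1],None,fx=1.538,fy=2)]))
E
```

```text
open 9.89 [541.9  45.4 324.2] F [ 0.4 -0.2  0.1] op 88.1
away 11.88 [351.  329.  439.8] F [-0.9 -0.3  0. ] op 87.8
scene [(array([344.1, 225.7]), 0.58)]
0 [290.  243.2]
1.35 [319.4 221.8]
2.0 [337.2 221.2]
2.2 [341.2 222.7]
top [(array([317.4, 165.3]), 0.93), (array([312. , 183.6]), 0.75)]
0 [302.2 215.2]
1.35 [312.2 183.9]
2.0 [316.8 167.8]
2.2 [317.6 164.7]
```

View pics/end.png

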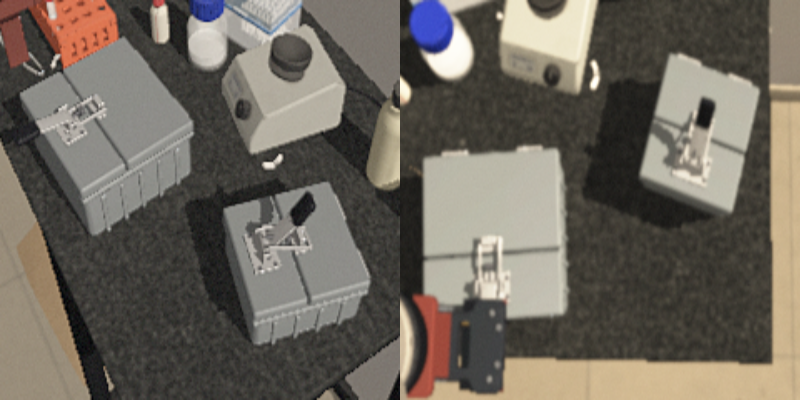

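The small tab now leans back, at (305,208) in the left crop. Both cameras put it within about 4 px of the position predicted for 2.2 rad. The large latch is still closed, at about (30,128) in the left crop, and the arm is clear.

```bash
python3 -c "
from cell import *
print(close_job())"
```

```text
the job is handed in; nothing more can be done
None
```

The small case's latch is open and the job is handed in. I pinched the tab by its sides, swung it along its arc to about 1.35 rad and let go, and the spring carried it the rest of the way.

- **Small latch:** after the release, both cameras placed the tab within about 4 px of where it should be at 2.2 rad. The lever stood open, leaning back. The top camera also gave a second, less certain match (0.75 against 0.93) near the 1.35 rad position. I put that down to the lever body, because the picture shows the black tab only at the open position.
- **Large latch:** it looked closed in the last picture and I never touched it.
- **Robot:** the fingertips were about 258 mm above the bench with near-zero force. The forces I read while gripping and swinging the tab stayed below about 10 N. The clock was at about 12 s of the allowed 30 s.

I had no reading of the hook itself; I take it to be off its keeper because the lever is past the 1.7 rad release angle.

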